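# Deburr the socket hole of a sculpture's foot block

### The job

The aluminium foot block in the drill vise has just been drilled and the top edge of its hole is still sharp: take the swivel-blade deburring tool out of the wooden rack, hook its blade in the hole and draw it once all the way round that edge, starting at the red pen mark and going clockwise as seen from above until you are back at the mark. Keep the blade bearing on the edge all the way with a light, steady pull of about 3 N, unhurried (some ten seconds for the circle), and never press harder than 10 N, or the edge is gouged. Then stand the tool upright in its own place in the rack again, let go of it, and leave the other things where they are.

Things in the scene. Friction and masses are not known exactly. Their poses are not given: they have to be found in the camera images.
- deburrer: Deburring tool with swivel blade, orange and black handle, standing blade down in one of the rack's three holes. Origin on its axis at the underside of its black guard disc (42 mm diameter, 6 mm thick) that rests on the rack's top; z up the handle. Square handle, 24 by 24 mm, faces across x and y, ends 68 mm above the origin. Below, a 14 mm thick nose reaches 10 mm down. About 0.25 kg.
- handle (a point): Point on the tool's axis, 34 mm above its origin: a good place to grip. Grip it firmly (50 N or more): a pull of several newtons at the blade tilts it in loose fingers. Held so, with the blade on the edge, it yields about 1 mm for 3 N.
- blade (a joint): Blade's angle about the tool's axis (rad): at 0 the tip points to the tool's +x, positive towards +y. It swivels freely, without end stops (friction 0.0015 N m). The blade is a 3.2 mm steel rod: from the nose 8 mm straight down, then sloping straight 17 mm down and 10 mm out to its tip. The sloping part is the cutting edge. At the start within 0.9 of 0.
- blade_tip (a point): Centre of the blade's round tip, 10 mm off the axis and 35 mm below the tool's origin. In use the tip hangs inward in the hole, 8 to 10 mm below the block's top, the slope bears on the edge, and the tool's axis lies about 5 mm outside the rim. Pulled outwards it trails like a castor, the handle need not turn; pushed tip first it jams or flips.
- block: Bright aluminium block, 84 by 84 by 44 mm, clamped in the blue vise, with an upright through hole of 40 mm diameter in its middle. Origin at the centre of its underside. A red pen mark, 11 mm long, lies on its top beside the hole on the block's +x side (away from the robot). Its top is 76 mm above the table, 16 mm above the jaws. Fixed.
- hole (a point): Centre of the hole's mouth, level with the block's top face; axes as the block's: the red mark is in the +x direction from here.
- rack: Brown wooden tool rack, 78 by 230 by 75 mm, fixed. Origin at the centre of its underside, long side along y. In its top three holes, 30 mm diameter, 70 mm deep, at y = -70, 0 and +70 mm on its centre line. Deburring tool, file and scraper stand in them in any order; the tool's own place is the hole it starts in.
- file: File with a red handle, standing in the rack, 62 mm tall above it and 38 mm wide at its foot. Origin on its axis at the rack's top. Leave it.
- scraper: Scraper with a pale wooden handle, standing in the rack, 62 mm tall above it and 38 mm wide at its foot. Origin on its axis at the rack's top. Leave it.
- tray: Green open plastic tray, 75 by 110 by 32 mm. Origin under its centre. Leave it.
- oil: Yellow cutting-oil bottle with a red cap, 44 mm diameter, 110 mm tall. Origin under its centre. Leave it.
- caliper: Steel caliper lying flat, 150 mm long. Origin under the middle of its beam. Leave it.
- tape: Roll of green tape lying flat, 90 mm diameter, 22 mm high. Origin under its centre. Leave it.
- knife: Black utility knife lying flat, 135 by 26 by 14 mm. Origin under its centre. Leave it.
- vise: Blue drill vise, 120 by 215 mm base, that holds the block; jaws 60 mm high, its screw and T-bar to its -y side. Origin under its centre. Fixed.
There are look-alikes about, which are no part of the job. Leave any green look-alike of the deburrer alone. There is more than one size of the file; the one meant has the size given above.

How it is judged (in metres and radians):
On the way, in this order (a step that is already met when the one before it is completed fails the run):
1. the blade bears on the hole's top edge at the red mark (contact force between blade and block above 1 N and z of blade_tip in the frame of hole between -0.017 and -0.0025 m and horizontal distance between blade_tip and hole below 0.018 m and x of blade_tip in the frame of hole above 0.005 m and y of blade_tip in the frame of hole between -0.0035 and 0.0035 m), for 0.2 s.
2. the blade bears on the hole's top edge an eighth round, clockwise (contact force between blade and block above 1 N and z of blade_tip in the frame of hole between -0.017 and -0.0025 m and horizontal distance between blade_tip and hole below 0.018 m and x of blade_tip in the frame of hole above 0.0045 m and y of blade_tip in the frame of hole below -0.0045 m), for 0.2 s.
3. the blade bears on the hole's top edge a quarter round (contact force between blade and block above 1 N and z of blade_tip in the frame of hole between -0.017 and -0.0025 m and horizontal distance between blade_tip and hole below 0.018 m and y of blade_tip in the frame of hole below -0.005 m and x of blade_tip in the frame of hole between -0.0035 and 0.0035 m), for 0.2 s.
4. the blade bears on the hole's top edge three eighths round (contact force between blade and block above 1 N and z of blade_tip in the frame of hole between -0.017 and -0.0025 m and horizontal distance between blade_tip and hole below 0.018 m and x of blade_tip in the frame of hole below -0.0045 m and y of blade_tip in the frame of hole below -0.0045 m), for 0.2 s.
5. the blade bears on the hole's top edge half way round, opposite the mark (contact force between blade and block above 1 N and z of blade_tip in the frame of hole between -0.017 and -0.0025 m and horizontal distance between blade_tip and hole below 0.018 m and x of blade_tip in the frame of hole below -0.005 m and y of blade_tip in the frame of hole between -0.0035 and 0.0035 m), for 0.2 s.
6. the blade bears on the hole's top edge five eighths round (contact force between blade and block above 1 N and z of blade_tip in the frame of hole between -0.017 and -0.0025 m and horizontal distance between blade_tip and hole below 0.018 m and x of blade_tip in the frame of hole below -0.0045 m and y of blade_tip in the frame of hole above 0.0045 m), for 0.2 s.
7. the blade bears on the hole's top edge three quarters round (contact force between blade and block above 1 N and z of blade_tip in the frame of hole between -0.017 and -0.0025 m and horizontal distance between blade_tip and hole below 0.018 m and y of blade_tip in the frame of hole above 0.005 m and x of blade_tip in the frame of hole between -0.0035 and 0.0035 m), for 0.2 s.
8. the blade bears on the hole's top edge seven eighths round (contact force between blade and block above 1 N and z of blade_tip in the frame of hole between -0.017 and -0.0025 m and horizontal distance between blade_tip and hole below 0.018 m and x of blade_tip in the frame of hole above 0.0045 m and y of blade_tip in the frame of hole above 0.0045 m), for 0.2 s.
9. the blade bears on the edge at the red mark again: the circle is closed (all of step 1), for 0.2 s.
At the end, for the whole second after the job is handed in: The deburring tool stands upright (within 0.1 rad) in its rack hole with the blade down in it, its guard resting on the rack's top (within 3 mm) and within 8 mm of the row of holes, released and at rest; file and scraper stand upright in their holes (z of deburrer in the frame of rack between 0.072 and 0.078 m and x of deburrer in the frame of rack between -0.008 and 0.008 m and y of deburrer in the frame of rack between -0.08 and 0.08 m and z of blade_tip in the frame of rack below 0.045 m and angle between deburrer's own z axis and vertical below 0.1 rad and linear speed of deburrer below 0.02 m/s and angle between each of file, scraper's own z axis and vertical below 0.15 rad); the robot touches nothing.
It fails at once if the tool presses on the block with more than 10 N (contact force between deburrer and block above 10 N).
It fails at once if the gripper or arm hits the block (contact force between the arm and block above 3 N).
It fails at once if the file or the scraper is moved more than 12 mm from its place (distance of any of file, scraper from where it was at the start of the episode above 0.012 m).
It fails at once if another thing on the table is pushed more than 15 mm from its place (distance of any of tray, oil, caliper, tape, knife from where it was at the start of the episode above 0.015 m).
It also fails if it takes over 72 s, if anything falls off the work surface, if the arm or the gripper's body presses on something with over 40 N, if the wrist force passes 120 N, or if a joint passes its speed limit or range.

### The arm

A 6-joint arm with a two-finger parallel gripper is mounted at the origin on the work surface. World frame = base frame: x ahead of the robot, y to its left, z up, the work surface at z = 0. Lengths are in m, angles in degrees, forces in N, time in s.
With the tool pointing down it reaches from about 0.25 to 0.725 m from the base axis. Payload 9.7 kg.
Tool frame: the origin (TCP) lies midway between the tips of the shut fingers; the grasp point (between the pads) lies 19 mm behind it (bot.pinch_z is the distance from the TCP to the grasp point, in m); z points along the fingers, y is the line along which they close (so a half turn about z gives the same grasp; the last joint's range is limited). The gripper opens to 85 mm and grips with 20 to 120 N. Pads are 22 mm wide; open, the fingers measure 114 mm over their backs; the gripper's body (76 mm by 85 mm) begins 54 mm behind the grasp point. The pads swing forward as they close: fully open they stand 13 mm farther back than shut.
Start: joints at [-76.146, 4.979, 10.078, 95.1, 0, 90], TCP at [0.132, -0.534, 0.231] pointing down, gripper open.
Joint ranges: [-179.16, 179.16], [-48.56, 103.87], [-65.8, 70.77], [-126.05, 130.52], [-82.76, 87.17], [-180, 180]. Speed limits (degrees/s): [127.2, 127.2, 147.25, 180, 180, 180].

### API

Orientations are given as [roll, pitch, yaw] about the fixed x, y, z axes, in that order (R = Rz(yaw) Ry(pitch) Rx(roll)).
In Python, from workcell import sensors, camera, camera_params, ticket, bot gives the robot as it stands.
- The arm moves only by the shell command python3 -m jog 'ROWS' [FORCE]. ROWS is JSON, a list that holds one entry, the list of rows, each a list of 5 numbers: the shift along the world's x, y, z in units of 50 mm (1.0 is 50 mm), then the turn about the world's z in units of 5 degrees (1.0 is 5 degrees), then the opening, from 0 (shut) to 1 (fully open). In form: [[[tx, ty, tz, yaw, grip], ...]]. A call has 1 to 8 rows; each row shifts and turns the commanded pose from where the row before left it; what a row does not reach is not made up. A row lasts 1/10 s, in which the tool goes at most 50 mm and 8.59 degrees, less where a joint would pass 70% of its speed; a pose out of reach is approached as far as the arm can. A call is refused whole if a number of a shift passes 1 or a number of a turn 1, either way. A call with a gripper value outside its range is refused whole. The fingers move at their own pace and stop on an object; FORCE is the grip in N (left out, the last holds). Time passes only in rows, so rows that do not move let the fingers close. It gives the time, the measured TCP pose, the force, the opening and the grip force at its end, in the units of the state.
- sensors.get_obs(): the state, without advancing time (a new reading comes with each control period).
- camera(name): name is "scene" or "top" or "wrist"; returns the picture (480x640x3 uint8, blue, green, red); there is no depth.
- camera_params(name): a dict with "fx", "fy", "cx", "cy" (pixels), "T" (4x4, takes a point from camera to world coordinates); the wrist camera has in their place "tool_from_camera" (4x4, takes a point from camera to tool coordinates, whose origin is the TCP and whose axes are the flange's). Camera axes: x right, y down, z forward; pixel columns grow to the right and rows downward; lengths in m; the calibration is good to about 2 mm. A picture is of the moment at which its call begins: read the wrist's pose just before it. camera_params takes no time and is no camera call.
- ticket.job_done(): hands the job in; it is judged then, once.
The state is a dict: "time": time; "q": joint angles; "qd": joint speeds; "joint_efforts": joint torques, N m; "ee_pos": TCP position; "tcp_rot": TCP orientation; "wrist_force": force on the tool from outside, world axes, zero at the start; "torque": the same for the moment, N m; "opening": finger opening in m; "grasp_force": force on a finger pad.
Only numpy, scipy, OpenCV 4.12 (cv2) and the standard library are available. Lean on these libraries where they do the work, as an engineer would, in place of code of your own. Each camera call takes 0.05 s, during which the arm holds its last target. There are 200 camera calls.

## Working session

There is one attempt and no reset: what is moved stays moved. The work goes in short steps, Python scripts to look and compute and a shell command to move; the robot and the scene stay as the last step left them, time stands still between calls to the robot, and variables do not carry over. Pictures are saved under pics/ and viewed, at most 10 in all, crops included, and the job is handed in when it is done.

```bash
mkdir -p pics; ls; python3 - <<'E'
from workcell import sensors, camera, camera_params
import cv2, numpy as np
o=sensors.get_obs(); print(o)
for n in("scene","top"):
    im=camera(n); cv2.imwrite(f"pics/{n}0.png",im); p=camera_params(n); print(n,{k:np.round(v,4).tolist() for k,v in p.items()})
print(camera_params("wrist"))
E
```

```text
pics
{'time': 0.0, 'q': array([-7.61447368e+01,  5.01163822e+00,  1.00337333e+01,  9.51017796e+01,
       -2.22417343e-03,  9.00001327e+01]), 'qd': array([-0.01394005, -0.07601651, -0.04758799,  0.01834249,  0.03235398,
        0.0116174 ]), 'joint_efforts': array([ 4.51641696e-03, -5.20388067e+01,  4.64804220e+01,  1.61014684e-02,
        4.05062538e-04, -2.43400953e-07]), 'ee_pos': array([ 0.13163796, -0.53375721,  0.23057148]), 'tcp_rot': array([-1.79920316e+02,  2.22435581e-03,  1.38551336e+01]), 'wrist_force': array([-0.75188819,  0.43097375, -1.0417875 ]), 'torque': array([0.01429413, 0.00248433, 0.06555189]), 'grasp_force': 0.0, 'opening': 0.08545927683396383}
scene {'fx': 513.3005, 'fy': 513.3005, 'cx': 321.7813, 'cy': 243.2248, 'T': [[0.0744, 0.5964, -0.7993, 1.3936], [0.9972, -0.0491, 0.0562, -0.1052], [-0.0057, -0.8012, -0.5983, 0.6832], [0.0, 0.0, 0.0, 1.0]]}
top {'fx': 568.2673, 'fy': 568.2673, 'cx': 319.5496, 'cy': 233.8037, 'T': [[0.0147, -0.9835, 0.1804, 0.3952], [-0.9996, -0.0101, 0.0264, -0.0647], [-0.0241, -0.1807, -0.9832, 1.1435], [0.0, 0.0, 0.0, 1.0]]}
{'fx': 375.08275950268705, 'fy': 375.08275950268705, 'cx': 318.3658667350466, 'cy': 237.3599216758633, 'tool_from_camera': array([[ 9.33628608e-04, -9.45937089e-01, -3.24348813e-01,
         8.43497644e-02],
       [ 9.99999558e-01,  8.46005764e-04,  4.11162182e-04,
        -6.12548509e-04],
       [-1.14532592e-04, -3.24349053e-01,  9.45937460e-01,
        -1.42999442e-01],
       [ 0.00000000e+00,  0.00000000e+00,  0.00000000e+00,
         1.00000000e+00]])}
```

View pics/top0.png

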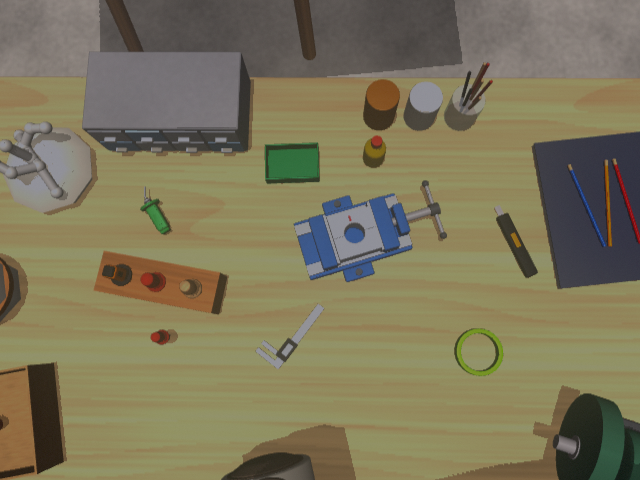

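View pics/scene0.png

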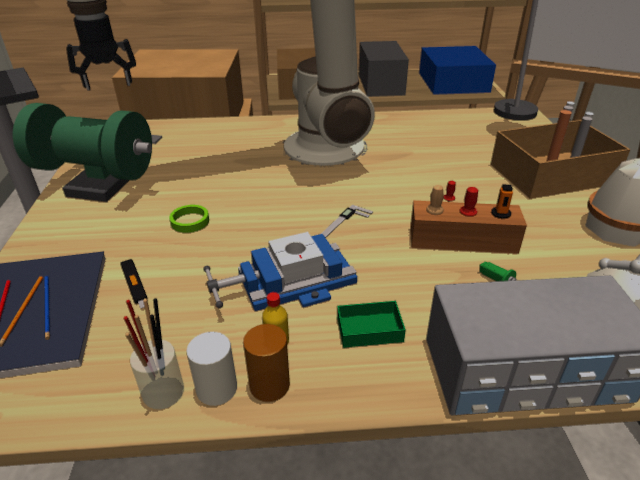

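The top view shows the deburrer at (117,272) in the rack's left hole, the red file at (152,281), the scraper at (190,288) and the block's hole at about (354,233) with the red mark above it at (350,218). In the scene view the orange and black handle is at (505,200).

```bash
cat > h.py <<'E'
import cv2, numpy as np
from workcell import sensors, camera, camera_params
from scipy.spatial.transform import Rotation as R
def cam(name):
    p=camera_params(name); K=np.array([[p["fx"],0,p["cx"]],[0,p["fy"],p["cy"]],[0,0,1]])
    if name!="wrist": return K,np.array(p["T"])
    o=sensors.get_obs(); T=np.eye(4); T[:3,:3]=R.from_euler("xyz",o["tcp_rot"],degrees=True).as_matrix(); T[:3,3]=o["ee_pos"]
    return K,T@p["tool_from_camera"]
def ray(KT,uv,z):
    K,T=KT; d=T[:3,:3]@np.linalg.inv(K)@[uv[0],uv[1],1]; o=T[:3,3]
    return o+d*(z-o[2])/d[2]
def proj(KT,P):
    K,T=KT; c=T[:3,:3].T@(np.asarray(P)-T[:3,3]); v=K@c; return v[:2]/v[2]
E
python3 - <<'E'
from h import *
im=cv2.imread("pics/top0.png"); k=cam("top")
for n,uv,z in [("hole",(354,233),.076),("mark",(350,218),.076),("tool top",(109,270),.143),("guard",(121,273),.081),("rackTL",(101,253),.075),("rackTR",(225,273),.075),("rackBR",(218,312),.075),("rackBL",(95,289),.075),("file",(152,281),.137),("scr",(189,287),.137)]:
    print(n,np.round(ray(k,uv,z),4))
cv2.imwrite("pics/topc.png",np.hstack([cv2.resize(im[235:325,85:185],None,fx=4,fy=4,interpolation=2),cv2.resize(im[190:280,305:405],None,fx=4,fy=4,interpolation=2)]))
E
```

```text
hole [ 0.5933 -0.1018  0.076 ]
mark [ 0.6225 -0.094   0.076 ]
tool top [0.5092 0.3373 0.143 ]
guard [0.5108 0.3388 0.081 ]
rackTL [0.5495 0.3829 0.075 ]
rackTR [0.5138 0.1422 0.075 ]
rackBR [0.4404 0.1521 0.075 ]
rackBL [0.4804 0.3885 0.075 ]
file [0.491  0.2606 0.137 ]
scr [0.4812 0.1935 0.137 ]
```

View pics/topc.png

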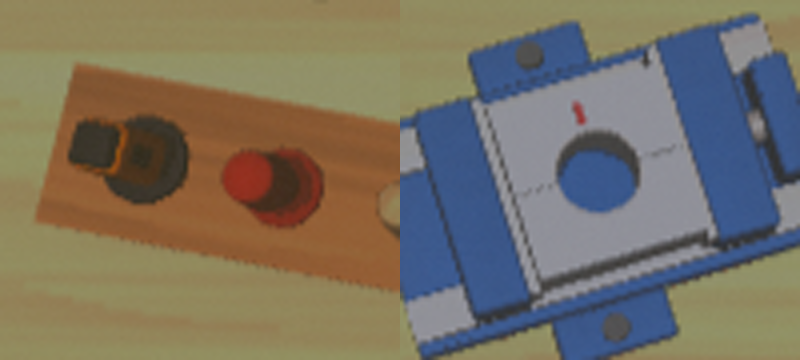

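```bash
python3 -m jog '[[[0.4,0.4,0,0.95,1],[0.65,0.62,0,0.95,1],[0.65,0.62,0,0.95,1],[0.65,0.62,0,0.95,1],[0.65,0.62,0,0.95,1],[0.65,0.62,0,0.95,1],[0.65,0.62,0,0.95,1],[0.65,0.62,0,0.95,1]]]'
python3 -m jog '[[[0.65,0.62,0,0.95,1],[0.65,0.62,0,0.95,1],[0.65,0.62,0,0.95,1],[0.65,0.62,0,0.95,1],[0.65,0.62,0,0.95,1],[0.65,0.62,0,0.95,1],[0.25,0.22,0,0,1],[0,0,0,0,1]]]'
python3 - <<'E'
from h import *
k=cam("wrist"); im=camera("wrist"); cv2.imwrite("pics/w1.png",im); np.savez("w1.npz",K=k[0],T=k[1]); print(proj(k,[.5933,-.1018,.076]))
E
```

```text
time: 0.9
ee_pos: [0.3801, -0.2955, 0.2311]
tcp_rot: [-180.0, 0.0, 52.0]
wrist_force: [1.3, -1.8, -0.3]
opening: 0.0849
grasp_force: 0.0
time: 1.7
ee_pos: [0.5876, -0.0984, 0.23]
tcp_rot: [-179.9, -0.0, 80.4]
wrist_force: [0.9, -1.1, 0.2]
opening: 0.0853
grasp_force: 0.0
[325.53356394 220.1653609 ]
```

View pics/w1.png

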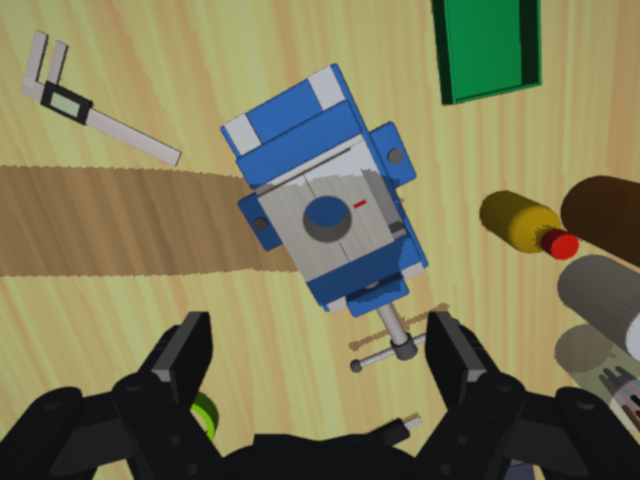

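The wrist view shows the hole at about (327,219), with the red mark to its right at (360,204). Next I fit the hole more exactly.

```bash
python3 - <<'E'
from h import *
im=cv2.imread("pics/w1.png"); z=np.load("w1.npz"); k=(z["K"],z["T"])
hsv=cv2.cvtColor(im,cv2.COLOR_BGR2HSV); roi=(slice(185,250),slice(290,350))
g=im.max(2); blue=(hsv[...,1]>90)
m=np.zeros_like(g); sub=((g<95)|blue)[roi]; m[roi]=sub*255
m=cv2.morphologyEx(m,cv2.MORPH_CLOSE,np.ones((5,5)));m=cv2.morphologyEx(m,cv2.MORPH_OPEN,np.ones((5,5)))
cs,_=cv2.findContours(m,0,1)
for c in cs:
    if cv2.contourArea(c)<300: continue
    P=np.array([ray(k,p[0]+0.0,.076) for p in c])[:,:2]
    (x,y),r=cv2.minEnclosingCircle(P.astype(np.float32)); e=cv2.fitEllipse((P*1e4).astype(np.float32))
    print(cv2.contourArea(c),cv2.boundingRect(c),(x,y,r),e)
b=im.astype(int); rd=((b[...,2]>120)&(b[...,1]<70)&(b[...,0]<80)).astype(np.uint8); rd[:, :330]=0; rd[:,400:]=0; rd[180:230]*=1; rd[:180]=0; rd[230:]=0
ys,xs=np.nonzero(rd); print(len(xs),xs.mean(),ys.mean(),ray(k,(xs.mean(),ys.mean()),.076))
E
```

```text
1626.0 (303, 197, 47, 45) (0.5944629311561584, -0.10119995474815369, 0.019799521192908287) ((5943.28125, -1012.6270751953125), (381.2849426269531, 383.4184875488281), 73.94125366210938)
39 359.56410256410254 203.69230769230768 [ 0.62276874 -0.09260246  0.076     ]
```

```bash
python3 -m jog '[[[-0.1,0.4,0,0,1],[-0.15,0.8,0,0,1],[-0.15,0.9,0,0,1],[-0.15,0.95,0,0,1],[-0.15,0.95,0,0,1],[-0.15,0.95,0,0,1],[-0.15,0.95,0,0,1],[-0.15,0.9,0,0,1]]]'
python3 -m jog '[[[-0.2,0.9,0,0,1],[-0.2,0.8,0,0,1],[-0.1,0.3,0,0,1],[0,0,0,0,1]]]'
python3 - <<'E'
from h import *
k=cam("wrist"); im=camera("wrist"); cv2.imwrite("pics/w2.png",im); np.savez("w2.npz",K=k[0],T=k[1]); print(proj(k,[.51,.338,.143]))
E
```

```text
time: 2.55
ee_pos: [0.5285, 0.2401, 0.2318]
tcp_rot: [180.0, -0.0, 80.2]
wrist_force: [1.1, -0.2, 1.6]
opening: 0.0853
grasp_force: 0.0
time: 2.95
ee_pos: [0.5036, 0.3403, 0.2312]
tcp_rot: [-180.0, 0.0, 80.4]
wrist_force: [-0.8, -0.4, 0.7]
opening: 0.0856
grasp_force: 0.0
[327.85542838 246.51101582]
```

View pics/w2.png

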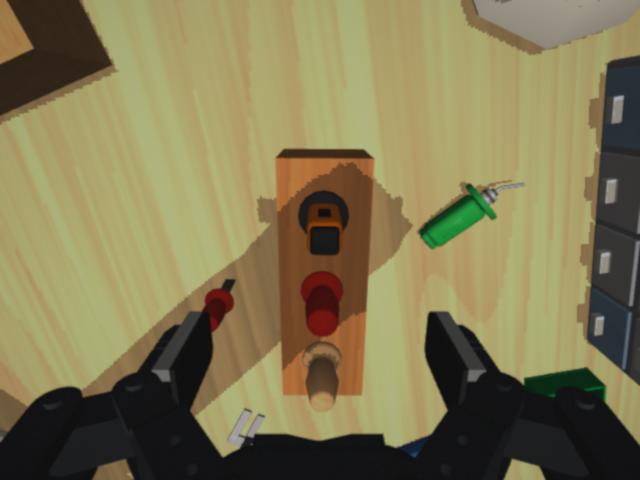

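The wrist view shows the handle's top face at about (325,240), its guard round (324,214), and the rack aligned with the gripper. The file (red) is at (321,300) and the scraper at (321,375). A smaller red look-alike stands left of the rack at (217,300).

```bash
python3 - <<'E'
from h import *
im=cv2.imread("pics/w2.png"); z=np.load("w2.npz"); k=(z["K"],z["T"])
for n,uv,h in [("top",(325,240),.143),("TL",(310.5,229),.143),("TR",(339,227.5),.143),("BL",(310,254),.143),("BR",(340,253),.143),("guard",(324,214.5),.081),("rTL",(277,158),.075),("rTR",(374,158),.075),("rBR",(362,395),.075),("rBL",(284,395),.075),("small",(217,297),.05),("fileguard",(322,287),.08)]: print(n,np.round(ray(k,uv,h),4))
c=im[180:270,280:370]; cv2.imwrite("pics/w2c.png",cv2.resize(c,None,fx=6,fy=6,interpolation=2))
E
```

```text
top [0.5089 0.3428 0.143 ]
TL [0.5008 0.3518 0.143 ]
TR [0.5192 0.3497 0.143 ]
BL [0.4975 0.3347 0.143 ]
BR [0.5172 0.3321 0.143 ]
guard [0.5091 0.3428 0.081 ]
rTL [0.4799 0.3927 0.075 ]
rTR [0.5551 0.3801 0.075 ]
rBR [0.5162 0.153  0.075 ]
rBL [0.4404 0.1658 0.075 ]
small [0.3929 0.2699 0.05  ]
fileguard [0.4969 0.2784 0.08  ]
```

View pics/w2c.png

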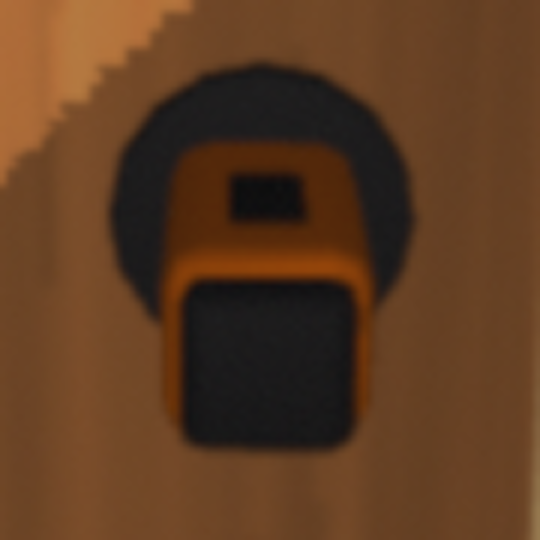

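```bash
python3 -m jog '[[[0.11,0.03,-0.2,0,1],[0,0,-0.5,0,1],[0,0,-0.6,0,1],[0,0,-0.6,0,1],[0,0,-0.5,0,1],[0,0,-0.3,0,1],[0,0,-0.14,0,1],[0,0,0,0,1]]]' 80
python3 -m jog '[[[0,0,0,0,0.5],[0,0,0,0,0],[0,0,0,0,0],[0,0,0,0,0],[0,0,0,0,0],[0,0,0,0,0],[0,0,0,0,0],[0,0,0,0,0]]]' 80
```

```text
time: 3.8
ee_pos: [0.5099, 0.3406, 0.0888]
tcp_rot: [-180.0, 0.0, 80.3]
wrist_force: [-0.4, 0.4, -0.4]
opening: 0.0852
grasp_force: 0.0
time: 4.6
ee_pos: [0.5099, 0.3418, 0.09]
tcp_rot: [180.0, -0.1, 80.4]
wrist_force: [-0.9, 0.0, 5.5]
opening: 0.0234
grasp_force: 79.1
```

```bash
python3 -m jog '[[[0,0,0.1,0,0],[0,0,0.3,0,0],[0,0,0.5,0,0],[0,0,0.6,0,0],[0,0,0.5,0,0],[0,0,0.3,0,0],[0,-0.2,0.1,0,0],[0.1,-0.6,0,0,0]]]'
python3 -m jog '[[[0.2,-0.9,0,0,0],[0.2,-0.95,0,0,0],[0.2,-0.95,0,0,0],[0.2,-0.95,0,0,0],[0.2,-0.95,0,0,0],[0.2,-0.95,0,0,0],[0.2,-0.9,0,0,0],[0.15,-0.9,0,0,0]]]'
python3 -m jog '[[[0.04,-0.44,0,0,0],[0,-0.17,0,0,0],[0,0,0,0,0],[0,0,0,0,0],[0,0,0,0,0]]]'
python3 - <<'E'
from h import *
o=sensors.get_obs(); print(o["ee_pos"],o["tcp_rot"],o["wrist_force"],o["torque"])
k=cam("scene"); im=camera("scene"); w=camera("wrist"); cv2.imwrite("pics/s3.png",im)
p=o["ee_pos"]-[0,0,.05]; u=proj(k,p).astype(int); print(u)
a=cv2.resize(im[u[1]-40:u[1]+20,u[0]-40:u[0]+40],(600,450),interpolation=2)
kt=cam("wrist"); v=proj(kt,p).astype(int); print(v)
b=cv2.resize(w[150:300,250:400],(450,450),interpolation=2)
cv2.imwrite("pics/b3.png",cv2.resize(np.hstack([a,b]),(800,343)))
cv2.imwrite("pics/w3.png",w)
E
```

```text
time: 5.4
ee_pos: [0.5145, 0.3023, 0.2099]
tcp_rot: [180.0, -0.0, 80.5]
wrist_force: [1.6, -0.5, -3.4]
opening: 0.0231
grasp_force: 78.7
time: 6.2
ee_pos: [0.5917, -0.0736, 0.2088]
tcp_rot: [-179.9, 0.0, 80.3]
wrist_force: [0.8, 0.4, -3.2]
opening: 0.0232
grasp_force: 78.7
time: 6.7
ee_pos: [0.5941, -0.1002, 0.2094]
tcp_rot: [-180.0, -0.0, 80.4]
wrist_force: [0.7, 1.1, -2.2]
opening: 0.0234
grasp_force: 78.8
[ 0.5940643  -0.1002287   0.20937975] [-1.79993958e+02 -1.14271972e-02  8.04399524e+01] [ 0.7287518   1.09965855 -2.24657885] [-0.00996059 -0.01645455 -0.01641964]
[294 212]
[317 268]
```

View pics/b3.png

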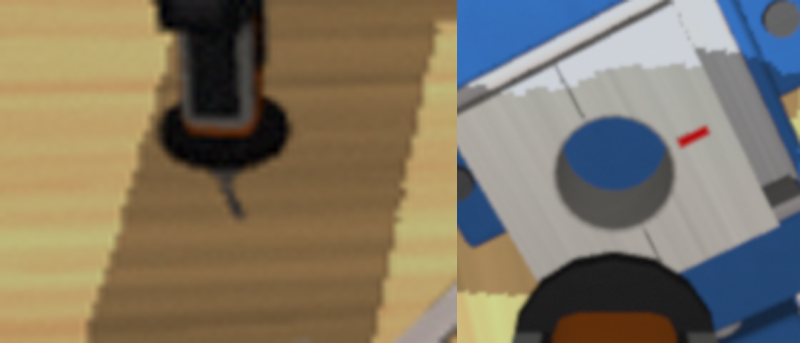

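The scene crop shows the blade tip up-left of where the axis foot would project, so it points towards the robot and slightly to +y (about 153°), which already suits hooking at the mark. I turn the handle about 30° while lowering into the hole's centre, then move out towards the mark.

```bash
python3 -m jog '[[[0,0,-0.2,0.6,0],[0,0,-0.4,0.9,0],[0,0,-0.4,0.9,0],[0,0,-0.35,0.9,0],[0,0,-0.25,0.9,0],[0,0,-0.15,0.9,0],[0,0,-0.1,0.9,0],[0,0,0,0,0]]]'
python3 -m jog '[[[0.05,0.015,0,0,0],[0.1,0.03,0,0,0],[0.1,0.03,0,0,0],[0.07,0.02,0,0,0],[0.026,0.005,0,0,0],[0,0,0,0,0],[0,0,0,0,0]]]'
python3 - <<'E'
from h import *
im=camera("scene");k=cam("scene");u=proj(k,[.594,-.101,.076]).astype(int); a=im[u[1]-50:u[1]+30,u[0]-50:u[0]+50]
cv2.imwrite("pics/s4.png",cv2.resize(a,(800,600),interpolation=2)); print(u)
E
```

```text
time: 7.6
ee_pos: [0.5938, -0.1007, 0.116]
tcp_rot: [-179.9, -0.0, 110.5]
wrist_force: [-0.1, 0.5, -2.9]
opening: 0.0233
grasp_force: 78.6
time: 8.3
ee_pos: [0.6114, -0.0965, 0.1167]
tcp_rot: [-180.0, -0.0, 110.3]
wrist_force: [0.5, -0.2, -2.8]
opening: 0.0235
grasp_force: 78.6
[295 248]
```

View pics/s4.png

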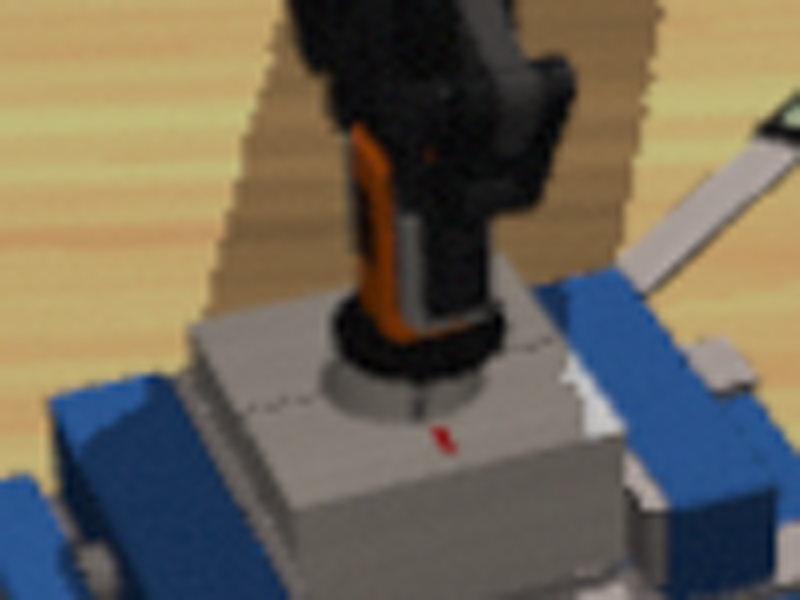

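The picture shows the blade hanging inside the hole near the mark side at (418,405), with the mark at (445,440). Now I creep outwards until it bears.

```bash
python3 -m jog '[[[0.03,0.008,0,0,0],[0.03,0.008,0,0,0],[0,0,0,0,0],[0,0,0,0,0]]]' | grep -E 'ee_pos|force'
python3 -m jog '[[[0.02,0.006,0,0,0],[0,0,0,0,0],[0,0,0,0,0]]]'| grep -E 'ee_pos|wrist'
python3 -m jog '[[[0.02,0.006,0,0,0],[0,0,0,0,0],[0,0,0,0,0]]]'| grep -E 'ee_pos|wrist'
```

```text
ee_pos: [0.6145, -0.0957, 0.1168]
wrist_force: [-0.2, 0.3, -2.0]
grasp_force: 78.6
ee_pos: [0.6155, -0.0954, 0.1168]
wrist_force: [0.5, -0.9, -3.9]
ee_pos: [0.6163, -0.0952, 0.1167]
wrist_force: [-1.6, -0.3, -2.6]
```

```bash
python3 -m jog '[[[0.01,0.003,0,0,0],[0,0,0,0,0]]]'| grep -E 'ee_pos|wrist'
python3 -m jog '[[[0.01,0.003,0,0,0],[0,0,0,0,0]]]'| grep -E 'ee_pos|wrist'
python3 -m jog '[[[0,0,0,0,0]]]'| grep -E 'ee_pos|wrist'
```

```text
ee_pos: [0.6166, -0.095, 0.1166]
wrist_force: [-3.6, -0.9, -2.8]
ee_pos: [0.6169, -0.0949, 0.1165]
wrist_force: [-4.6, -0.8, -1.7]
ee_pos: [0.617, -0.0949, 0.1165]
wrist_force: [-4.3, -1.1, -2.1]
```

```bash
cat > arc.py <<'E'
import sys, numpy as np
# x0 y0 (units, offset from hole centre), a0 a1 (deg, world), r0 r1 mm, n rows, centre cx cy mm
x0,y0,a0,a1,r0,r1,n,cx,cy=map(float,sys.argv[1:10]); n=int(n)
p=np.round([x0,y0],3); out=[]
for i in range(1,n+1):
    t=i/n; a=np.radians(a0+(a1-a0)*t); r=r0+(r1-r0)*t
    q=np.array([cx+r*np.cos(a),cy+r*np.sin(a)])/50; d=np.round(q-p,3); p=p+d; out.append("[%g,%g,0,0,0]"%tuple(d))
    if i%8==0 or i==n: print("[[%s]]"%",".join(out), "-> %.3f %.3f ang %.1f"%(*p,np.degrees(a))); out=[]
E
python3 arc.py .466 .134 16 36 24.2 23.7 6 0 0
python3 arc.py .383 .279 36 6 23.7 23.7 8 0 0
```

```text
[[[-0.011,0.026,0,0,0],[-0.011,0.025,0,0,0],[-0.013,0.025,0,0,0],[-0.015,0.024,0,0,0],[-0.016,0.023,0,0,0],[-0.017,0.022,0,0,0]]] -> 0.383 0.279 ang 36.0
[[[0.018,-0.026,0,0,0],[0.016,-0.027,0,0,0],[0.013,-0.028,0,0,0],[0.013,-0.028,0,0,0],[0.01,-0.029,0,0,0],[0.008,-0.03,0,0,0],[0.006,-0.031,0,0,0],[0.004,-0.03,0,0,0]]] -> 0.471 0.050 ang 6.0
```

```bash
python3 -m jog '[[[-0.011,0.026,0,0,0],[-0.011,0.025,0,0,0],[-0.013,0.025,0,0,0],[-0.015,0.024,0,0,0],[-0.016,0.023,0,0,0],[-0.017,0.022,0,0,0]]]' | grep -E 'ee_pos|wrist|rot'
```

```text
ee_pos: [0.6137, -0.0881, 0.1173]
tcp_rot: [180.0, 0.1, 110.3]
wrist_force: [-2.2, -3.9, -1.2]
```

```bash
python3 -m jog '[[[0.018,-0.026,0,0,0],[0.016,-0.027,0,0,0],[0.013,-0.028,0,0,0],[0.013,-0.028,0,0,0],[0.01,-0.029,0,0,0],[0.008,-0.03,0,0,0],[0.006,-0.031,0,0,0],[0.004,-0.03,0,0,0]]]' | grep -E 'ee_pos|wrist'
python3 - <<'E'
from h import *
im=camera("scene");k=cam("scene");u=proj(k,[.594,-.101,.076]).astype(int); a=im[u[1]-50:u[1]+30,u[0]-50:u[0]+50]
cv2.imwrite("pics/s5.png",cv2.resize(a[30:70,20:80],(600,400),interpolation=2))
o=sensors.get_obs();print(o["wrist_force"],o["ee_pos"])
E
python3 arc.py .471 .050 6 -24 23.7 23.7 8 0 0
```

```text
ee_pos: [0.6169, -0.0982, 0.1164]
wrist_force: [-5.8, 3.1, -1.1]
[-5.83107058  1.19979184 -0.79819938] [ 0.61711688 -0.09852911  0.11637393]
[[[0.003,-0.031,0,0,0],[-0,-0.031,0,0,0],[-0.002,-0.031,0,0,0],[-0.004,-0.031,0,0,0],[-0.006,-0.031,0,0,0],[-0.008,-0.03,0,0,0],[-0.009,-0.029,0,0,0],[-0.012,-0.029,0,0,0]]] -> 0.433 -0.193 ang -24.0
```

View pics/s5.png

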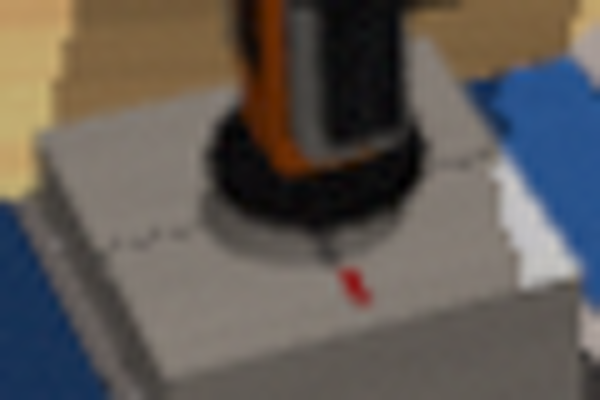

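The picture shows the blade still hooked inside the rim just past the mark, at (325,245). The force is about 6 N, so I ease the radius.

```bash
python3 arc.py .471 .050 6 -24 23.0 22.9 8 0 0
```

```text
[[[-0.012,-0.032,0,0,0],[0,-0.03,0,0,0],[-0.002,-0.03,0,0,0],[-0.004,-0.03,0,0,0],[-0.006,-0.029,0,0,0],[-0.007,-0.029,0,0,0],[-0.01,-0.029,0,0,0],[-0.012,-0.027,0,0,0]]] -> 0.418 -0.186 ang -24.0
```

```bash
python3 -m jog '[[[-0.012,-0.032,0,0,0],[0,-0.03,0,0,0],[-0.002,-0.03,0,0,0],[-0.004,-0.03,0,0,0]]]' | grep -E 'ee_pos|wrist'
python3 -m jog '[[[-0.006,-0.029,0,0,0],[-0.007,-0.029,0,0,0],[-0.01,-0.029,0,0,0],[-0.012,-0.027,0,0,0]]]' | grep -E 'ee_pos|wrist'
python3 arc.py .418 -.186 -24 -54 22.9 22.9 8 0 0
```

```text
ee_pos: [0.6168, -0.1046, 0.1165]
wrist_force: [-2.8, 3.1, -0.8]
ee_pos: [0.6152, -0.1103, 0.1168]
wrist_force: [-2.6, 5.3, -1.2]
[[[-0.013,-0.027,0,0,0],[-0.014,-0.026,0,0,0],[-0.017,-0.025,0,0,0],[-0.018,-0.024,0,0,0],[-0.02,-0.023,0,0,0],[-0.021,-0.021,0,0,0],[-0.022,-0.02,0,0,0],[-0.024,-0.019,0,0,0]]] -> 0.269 -0.371 ang -54.0
```

```bash
python3 arc.py .418 -.186 -24 -54 22.55 22.4 8 0 0
```

```text
[[[-0.019,-0.024,0,0,0],[-0.015,-0.025,0,0,0],[-0.017,-0.025,0,0,0],[-0.018,-0.023,0,0,0],[-0.019,-0.022,0,0,0],[-0.021,-0.021,0,0,0],[-0.022,-0.019,0,0,0],[-0.024,-0.017,0,0,0]]] -> 0.263 -0.362 ang -54.0
```

```bash
python3 -m jog '[[[-0.019,-0.024,0,0,0],[-0.015,-0.025,0,0,0],[-0.017,-0.025,0,0,0],[-0.018,-0.023,0,0,0]]]' | grep -E 'ee_pos|wrist'
python3 -m jog '[[[-0.019,-0.022,0,0,0],[-0.021,-0.021,0,0,0],[-0.022,-0.019,0,0,0],[-0.024,-0.017,0,0,0]]]' | grep -E 'ee_pos|wrist'
python3 - <<'E'
from h import *
im=camera("scene");k=cam("scene");u=proj(k,[.594,-.101,.076]).astype(int); a=im[u[1]-50:u[1]+30,u[0]-50:u[0]+50]
cv2.imwrite("pics/s6.png",cv2.resize(a[30:70,20:80],(600,400),interpolation=2))
E
for r in 22.4 22.1; do python3 arc.py .263 -.362 -54 -84 $r $r 8 0 0; done
```

```text
ee_pos: [0.6118, -0.1158, 0.1169]
wrist_force: [-1.5, 3.5, -2.7]
ee_pos: [0.6074, -0.1198, 0.1169]
wrist_force: [0.4, 2.0, -2.6]
[[[-0.024,-0.017,0,0,0],[-0.025,-0.015,0,0,0],[-0.026,-0.013,0,0,0],[-0.027,-0.011,0,0,0],[-0.028,-0.01,0,0,0],[-0.028,-0.008,0,0,0],[-0.029,-0.006,0,0,0],[-0.029,-0.004,0,0,0]]] -> 0.047 -0.446 ang -84.0
[[[-0.027,-0.012,0,0,0],[-0.025,-0.014,0,0,0],[-0.026,-0.013,0,0,0],[-0.027,-0.012,0,0,0],[-0.027,-0.009,0,0,0],[-0.028,-0.008,0,0,0],[-0.028,-0.006,0,0,0],[-0.029,-0.004,0,0,0]]] -> 0.046 -0.440 ang -84.0
```

View pics/s6.png

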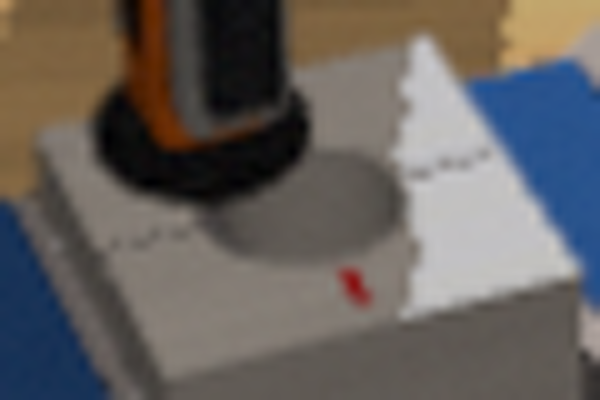

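```bash
python3 arc.py .263 -.362 -54 -69 22.9 23.0 4 0 0
```

```text
[[[-0.018,-0.026,0,0,0],[-0.026,-0.015,0,0,0],[-0.027,-0.014,0,0,0],[-0.027,-0.012,0,0,0]]] -> 0.165 -0.429 ang -69.0
```

```bash
python3 -m jog '[[[-0.018,-0.026,0,0,0],[-0.026,-0.015,0,0,0],[-0.027,-0.014,0,0,0],[-0.027,-0.012,0,0,0]]]' | grep -E 'ee_pos|wrist'
for r in 22.7 23.0 23.3; do python3 arc.py .165 -.429 -69 -84 $r $r 4 0 0; done
```

```text
ee_pos: [0.6025, -0.1228, 0.1169]
wrist_force: [0.5, 4.5, -0.9]
[[[-0.03,-0.005,0,0,0],[-0.029,-0.007,0,0,0],[-0.029,-0.006,0,0,0],[-0.03,-0.005,0,0,0]]] -> 0.047 -0.452 ang -84.0
[[[-0.029,-0.01,0,0,0],[-0.029,-0.008,0,0,0],[-0.029,-0.006,0,0,0],[-0.03,-0.004,0,0,0]]] -> 0.048 -0.457 ang -84.0
[[[-0.027,-0.016,0,0,0],[-0.029,-0.008,0,0,0],[-0.03,-0.006,0,0,0],[-0.03,-0.004,0,0,0]]] -> 0.049 -0.463 ang -84.0
```

```bash
python3 -m jog '[[[-0.03,-0.008,0,0,0],[-0.029,-0.008,0,0,0],[-0.029,-0.006,0,0,0],[-0.03,-0.004,0,0,0]]]' | grep -E 'ee_pos|wrist'
for r in 22.6 22.9 23.2; do python3 arc.py .047 -.455 -84 -114 $r $r 8 0 0; done
```

```text
ee_pos: [0.5966, -0.1243, 0.1169]
wrist_force: [2.7, 3.9, -1.1]
[[[-0.029,0.003,0,0,0],[-0.03,0,0,0,0],[-0.029,0.002,0,0,0],[-0.03,0.004,0,0,0],[-0.029,0.005,0,0,0],[-0.028,0.008,0,0,0],[-0.028,0.009,0,0,0],[-0.028,0.011,0,0,0]]] -> -0.184 -0.413 ang -114.0
[[[-0.029,-0.003,0,0,0],[-0.03,0,0,0,0],[-0.03,0.002,0,0,0],[-0.03,0.004,0,0,0],[-0.029,0.005,0,0,0],[-0.029,0.008,0,0,0],[-0.029,0.009,0,0,0],[-0.027,0.012,0,0,0]]] -> -0.186 -0.418 ang -114.0
[[[-0.029,-0.009,0,0,0],[-0.03,0,0,0,0],[-0.03,0.002,0,0,0],[-0.031,0.004,0,0,0],[-0.029,0.005,0,0,0],[-0.03,0.008,0,0,0],[-0.029,0.01,0,0,0],[-0.028,0.011,0,0,0]]] -> -0.189 -0.424 ang -114.0
```

```bash
python3 -m jog '[[[-0.029,-0.003,0,0,0],[-0.03,0,0,0,0],[-0.03,0.002,0,0,0],[-0.03,0.004,0,0,0]]]' | grep -E 'ee_pos|wrist'
python3 -m jog '[[[-0.029,0.005,0,0,0],[-0.029,0.008,0,0,0],[-0.029,0.009,0,0,0],[-0.027,0.012,0,0,0]]]' | grep -E 'ee_pos|wrist'
for r in 22.6 22.9 23.2; do python3 arc.py -.186 -.418 -114 -144 $r $r 8 0 0; done
```

```text
ee_pos: [0.5905, -0.1242, 0.1168]
wrist_force: [2.2, 1.3, -1.8]
ee_pos: [0.5847, -0.1225, 0.1167]
wrist_force: [1.4, 0.5, -1.6]
[[[-0.024,0.018,0,0,0],[-0.026,0.015,0,0,0],[-0.025,0.016,0,0,0],[-0.023,0.018,0,0,0],[-0.023,0.019,0,0,0],[-0.021,0.021,0,0,0],[-0.02,0.022,0,0,0],[-0.018,0.023,0,0,0]]] -> -0.366 -0.266 ang -144.0
[[[-0.027,0.013,0,0,0],[-0.026,0.014,0,0,0],[-0.025,0.017,0,0,0],[-0.024,0.018,0,0,0],[-0.023,0.02,0,0,0],[-0.021,0.021,0,0,0],[-0.02,0.022,0,0,0],[-0.019,0.024,0,0,0]]] -> -0.371 -0.269 ang -144.0
[[[-0.03,0.007,0,0,0],[-0.026,0.015,0,0,0],[-0.026,0.017,0,0,0],[-0.024,0.018,0,0,0],[-0.023,0.02,0,0,0],[-0.022,0.022,0,0,0],[-0.02,0.022,0,0,0],[-0.018,0.024,0,0,0]]] -> -0.375 -0.273 ang -144.0
```

```bash
python3 arc.py -.186 -.418 -114 -129 23.6 23.7 4 0 0
```

```text
[[[-0.034,-0,0,0,0],[-0.027,0.015,0,0,0],[-0.026,0.016,0,0,0],[-0.025,0.019,0,0,0]]] -> -0.298 -0.368 ang -129.0
```

```bash
python3 -m jog '[[[-0.034,0,0,0,0],[-0.027,0.015,0,0,0],[-0.026,0.016,0,0,0],[-0.025,0.019,0,0,0]]]' | grep -E 'ee_pos|wrist'
for r in 23.4 23.7 24.1; do python3 arc.py -.298 -.368 -129 -144 $r $r 4 0 0; done
```

```text
ee_pos: [0.5794, -0.1199, 0.1169]
wrist_force: [1.6, 1.2, -1.0]
[[[-0.02,0.024,0,0,0],[-0.021,0.022,0,0,0],[-0.021,0.023,0,0,0],[-0.019,0.024,0,0,0]]] -> -0.379 -0.275 ang -144.0
[[[-0.024,0.02,0,0,0],[-0.022,0.022,0,0,0],[-0.02,0.023,0,0,0],[-0.019,0.024,0,0,0]]] -> -0.383 -0.279 ang -144.0
[[[-0.029,0.014,0,0,0],[-0.023,0.022,0,0,0],[-0.021,0.024,0,0,0],[-0.019,0.025,0,0,0]]] -> -0.390 -0.283 ang -144.0
```

```bash
python3 arc.py -.298 -.368 -129 -159 23.5 23.5 8 -1.1 0.1
```

```text
[[[-0.043,0.025,0,0,0],[-0.022,0.021,0,0,0],[-0.02,0.023,0,0,0],[-0.019,0.025,0,0,0],[-0.017,0.025,0,0,0],[-0.016,0.027,0,0,0],[-0.014,0.027,0,0,0],[-0.012,0.029,0,0,0]]] -> -0.461 -0.166 ang -159.0
```

```bash
python3 -m jog '[[[-0.043,0.025,0,0,0],[-0.022,0.021,0,0,0],[-0.02,0.023,0,0,0],[-0.019,0.025,0,0,0]]]' | grep -E 'ee_pos|wrist'
python3 arc.py -.402 -.274 -144 -159 23.2 23.2 4 -1.1 0.1
python3 arc.py -.402 -.274 -144 -159 23.9 23.9 4 -1.1 0.1
```

```text
ee_pos: [0.5744, -0.1153, 0.1172]
wrist_force: [4.7, 1.4, -1.3]
[[[-0.012,0.028,0,0,0],[-0.016,0.027,0,0,0],[-0.013,0.027,0,0,0],[-0.012,0.028,0,0,0]]] -> -0.455 -0.164 ang -159.0
[[[-0.024,0.021,0,0,0],[-0.016,0.027,0,0,0],[-0.014,0.028,0,0,0],[-0.012,0.029,0,0,0]]] -> -0.468 -0.169 ang -159.0
```

```bash
python3 -m jog '[[[-0.017,0.025,0,0,0],[-0.016,0.027,0,0,0],[-0.014,0.027,0,0,0],[-0.012,0.029,0,0,0]]]' | grep -E 'ee_pos|wrist'
for r in 23.1 23.5 23.9; do python3 arc.py -.461 -.166 -159 -189 $r $r 8 -1.1 0.1; done
```

```text
ee_pos: [0.5714, -0.1101, 0.117]
wrist_force: [4.8, -0.4, -1.3]
[[[-0.002,0.031,0,0,0],[-0.008,0.029,0,0,0],[-0.006,0.03,0,0,0],[-0.004,0.03,0,0,0],[-0.003,0.03,0,0,0],[0,0.03,0,0,0],[0.002,0.03,0,0,0],[0.004,0.03,0,0,0]]] -> -0.478 0.074 ang -189.0
[[[-0.01,0.029,0,0,0],[-0.008,0.029,0,0,0],[-0.006,0.03,0,0,0],[-0.004,0.031,0,0,0],[-0.003,0.031,0,0,0],[0,0.03,0,0,0],[0.002,0.031,0,0,0],[0.004,0.031,0,0,0]]] -> -0.486 0.076 ang -189.0
[[[-0.017,0.026,0,0,0],[-0.009,0.03,0,0,0],[-0.006,0.031,0,0,0],[-0.004,0.031,0,0,0],[-0.003,0.031,0,0,0],[0,0.032,0,0,0],[0.002,0.031,0,0,0],[0.004,0.031,0,0,0]]] -> -0.494 0.077 ang -189.0
```

```bash
python3 -m jog '[[[-0.01,0.029,0,0,0],[-0.008,0.029,0,0,0],[-0.006,0.03,0,0,0],[-0.004,0.031,0,0,0]]]' | grep -E 'ee_pos|wrist'
for r in 23.1 23.5 23.9; do python3 arc.py -.489 -.047 -174 -204 $r $r 8 -1.1 0.1; done
```

```text
ee_pos: [0.5699, -0.1044, 0.117]
wrist_force: [4.8, -2.8, -1.1]
[[[0.005,0.031,0,0,0],[0,0.03,0,0,0],[0.002,0.03,0,0,0],[0.004,0.03,0,0,0],[0.005,0.03,0,0,0],[0.008,0.029,0,0,0],[0.01,0.029,0,0,0],[0.011,0.028,0,0,0]]] -> -0.444 0.190 ang -204.0
[[[-0.003,0.031,0,0,0],[0,0.03,0,0,0],[0.002,0.031,0,0,0],[0.004,0.031,0,0,0],[0.006,0.03,0,0,0],[0.007,0.029,0,0,0],[0.01,0.03,0,0,0],[0.012,0.028,0,0,0]]] -> -0.451 0.193 ang -204.0
[[[-0.011,0.03,0,0,0],[0,0.032,0,0,0],[0.002,0.031,0,0,0],[0.004,0.031,0,0,0],[0.006,0.03,0,0,0],[0.008,0.031,0,0,0],[0.01,0.029,0,0,0],[0.011,0.029,0,0,0]]] -> -0.459 0.196 ang -204.0
```

```bash
python3 -m jog '[[[0.005,0.031,0,0,0],[0,0.03,0,0,0],[0.002,0.03,0,0,0],[0.004,0.03,0,0,0]]]' | grep -E 'ee_pos|wrist'
for r in 22.7 23.1 23.5 23.9; do python3 arc.py -.478 .074 -189 -219 $r $r 8 -1.1 0.1; done
```

```text
ee_pos: [0.5702, -0.0979, 0.1167]
wrist_force: [2.3, -2.3, -1.6]
[[[0.013,0.028,0,0,0],[0.008,0.029,0,0,0],[0.009,0.028,0,0,0],[0.011,0.028,0,0,0],[0.013,0.026,0,0,0],[0.015,0.026,0,0,0],[0.016,0.025,0,0,0],[0.018,0.024,0,0,0]]] -> -0.375 0.288 ang -219.0
[[[0.005,0.03,0,0,0],[0.008,0.029,0,0,0],[0.01,0.029,0,0,0],[0.011,0.028,0,0,0],[0.013,0.027,0,0,0],[0.015,0.026,0,0,0],[0.017,0.026,0,0,0],[0.018,0.024,0,0,0]]] -> -0.381 0.293 ang -219.0
[[[-0.002,0.032,0,0,0],[0.007,0.029,0,0,0],[0.01,0.03,0,0,0],[0.012,0.028,0,0,0],[0.013,0.028,0,0,0],[0.015,0.027,0,0,0],[0.017,0.025,0,0,0],[0.019,0.025,0,0,0]]] -> -0.387 0.298 ang -219.0
[[[-0.01,0.033,0,0,0],[0.008,0.031,0,0,0],[0.01,0.029,0,0,0],[0.011,0.029,0,0,0],[0.014,0.029,0,0,0],[0.015,0.027,0,0,0],[0.018,0.026,0,0,0],[0.019,0.025,0,0,0]]] -> -0.393 0.303 ang -219.0
```

```bash
python3 -m jog '[[[-0.002,0.032,0,0,0],[0.007,0.029,0,0,0],[0.01,0.03,0,0,0],[0.012,0.028,0,0,0]]]' | grep -E 'ee_pos|wrist'
for r in 22.7 23.1 23.5 23.9; do python3 arc.py -.451 .193 -204 -234 $r $r 8 -1.1 0.1; done
```

```text
ee_pos: [0.5716, -0.0919, 0.1168]
wrist_force: [2.8, -3.9, -1.4]
[[[0.027,0.02,0,0,0],[0.015,0.026,0,0,0],[0.016,0.025,0,0,0],[0.018,0.024,0,0,0],[0.02,0.022,0,0,0],[0.02,0.021,0,0,0],[0.023,0.02,0,0,0],[0.023,0.018,0,0,0]]] -> -0.289 0.369 ang -234.0
[[[0.02,0.024,0,0,0],[0.015,0.026,0,0,0],[0.017,0.026,0,0,0],[0.018,0.024,0,0,0],[0.02,0.023,0,0,0],[0.021,0.021,0,0,0],[0.023,0.02,0,0,0],[0.023,0.019,0,0,0]]] -> -0.294 0.376 ang -234.0
[[[0.013,0.028,0,0,0],[0.015,0.027,0,0,0],[0.017,0.025,0,0,0],[0.019,0.025,0,0,0],[0.02,0.023,0,0,0],[0.021,0.022,0,0,0],[0.023,0.02,0,0,0],[0.025,0.019,0,0,0]]] -> -0.298 0.382 ang -234.0
[[[0.006,0.032,0,0,0],[0.015,0.027,0,0,0],[0.018,0.026,0,0,0],[0.019,0.025,0,0,0],[0.02,0.023,0,0,0],[0.022,0.023,0,0,0],[0.023,0.021,0,0,0],[0.025,0.019,0,0,0]]] -> -0.303 0.389 ang -234.0
```

```bash
python3 -m jog '[[[0.013,0.028,0,0,0],[0.015,0.027,0,0,0],[0.017,0.025,0,0,0],[0.019,0.025,0,0,0]]]' | grep -E 'ee_pos|wrist'
for r in 22.7 23.1 23.5 23.9; do python3 arc.py -.387 .298 -219 -249 $r $r 8 -1.1 0.1; done
```

```text
ee_pos: [0.5747, -0.0866, 0.1167]
wrist_force: [0.6, -3.0, -0.7]
[[[0.032,0.012,0,0,0],[0.02,0.021,0,0,0],[0.023,0.02,0,0,0],[0.023,0.018,0,0,0],[0.025,0.017,0,0,0],[0.025,0.015,0,0,0],[0.027,0.013,0,0,0],[0.027,0.012,0,0,0]]] -> -0.185 0.426 ang -249.0
[[[0.026,0.018,0,0,0],[0.021,0.021,0,0,0],[0.023,0.02,0,0,0],[0.023,0.019,0,0,0],[0.025,0.017,0,0,0],[0.027,0.015,0,0,0],[0.027,0.014,0,0,0],[0.027,0.011,0,0,0]]] -> -0.188 0.433 ang -249.0
[[[0.02,0.023,0,0,0],[0.021,0.022,0,0,0],[0.023,0.02,0,0,0],[0.025,0.019,0,0,0],[0.025,0.017,0,0,0],[0.027,0.016,0,0,0],[0.027,0.014,0,0,0],[0.029,0.012,0,0,0]]] -> -0.190 0.441 ang -249.0
[[[0.014,0.028,0,0,0],[0.022,0.023,0,0,0],[0.023,0.021,0,0,0],[0.025,0.019,0,0,0],[0.026,0.017,0,0,0],[0.027,0.016,0,0,0],[0.028,0.014,0,0,0],[0.029,0.012,0,0,0]]] -> -0.193 0.448 ang -249.0
```

```bash
python3 -m jog '[[[0.014,0.028,0,0,0],[0.022,0.023,0,0,0],[0.023,0.021,0,0,0],[0.025,0.019,0,0,0]]]' | grep -E 'ee_pos|wrist'
for r in 23.1 23.5 23.9 24.3; do python3 arc.py -.303 .389 -234 -264 $r $r 8 -1.1 0.1; done
```

```text
ee_pos: [0.5788, -0.0822, 0.1167]
wrist_force: [0.3, -5.4, -1.3]
[[[0.034,0.004,0,0,0],[0.027,0.015,0,0,0],[0.027,0.014,0,0,0],[0.027,0.011,0,0,0],[0.029,0.01,0,0,0],[0.029,0.008,0,0,0],[0.03,0.006,0,0,0],[0.03,0.004,0,0,0]]] -> -0.070 0.461 ang -264.0
[[[0.03,0.01,0,0,0],[0.027,0.016,0,0,0],[0.027,0.014,0,0,0],[0.029,0.012,0,0,0],[0.029,0.01,0,0,0],[0.029,0.008,0,0,0],[0.03,0.006,0,0,0],[0.031,0.004,0,0,0]]] -> -0.071 0.469 ang -264.0
[[[0.026,0.017,0,0,0],[0.027,0.016,0,0,0],[0.028,0.014,0,0,0],[0.029,0.012,0,0,0],[0.029,0.01,0,0,0],[0.03,0.009,0,0,0],[0.031,0.006,0,0,0],[0.031,0.004,0,0,0]]] -> -0.072 0.477 ang -264.0
[[[0.022,0.024,0,0,0],[0.027,0.016,0,0,0],[0.029,0.014,0,0,0],[0.029,0.013,0,0,0],[0.03,0.01,0,0,0],[0.031,0.009,0,0,0],[0.031,0.006,0,0,0],[0.031,0.004,0,0,0]]] -> -0.073 0.485 ang -264.0
```

```bash
python3 -m jog '[[[0.03,0.01,0,0,0],[0.027,0.016,0,0,0],[0.027,0.014,0,0,0],[0.029,0.012,0,0,0]]]' | grep -E 'ee_pos|wrist'
for r in 23.1 23.5 23.9 24.3; do python3 arc.py -.190 .441 -249 -279 $r $r 8 -1.1 0.1; done
```

```text
ee_pos: [0.5845, -0.0792, 0.1166]
wrist_force: [-0.2, -3.7, -2.4]
[[[0.031,0.002,0,0,0],[0.029,0.008,0,0,0],[0.03,0.006,0,0,0],[0.03,0.004,0,0,0],[0.03,0.003,0,0,0],[0.03,-0,0,0,0],[0.03,-0.002,0,0,0],[0.03,-0.004,0,0,0]]] -> 0.050 0.458 ang -279.0
[[[0.029,0.01,0,0,0],[0.029,0.008,0,0,0],[0.03,0.006,0,0,0],[0.031,0.004,0,0,0],[0.031,0.003,0,0,0],[0.03,-0,0,0,0],[0.031,-0.002,0,0,0],[0.031,-0.004,0,0,0]]] -> 0.052 0.466 ang -279.0
[[[0.026,0.017,0,0,0],[0.03,0.009,0,0,0],[0.031,0.006,0,0,0],[0.031,0.004,0,0,0],[0.031,0.003,0,0,0],[0.032,-0,0,0,0],[0.031,-0.002,0,0,0],[0.031,-0.004,0,0,0]]] -> 0.053 0.474 ang -279.0
[[[0.024,0.025,0,0,0],[0.031,0.009,0,0,0],[0.031,0.006,0,0,0],[0.031,0.004,0,0,0],[0.032,0.003,0,0,0],[0.032,-0,0,0,0],[0.031,-0.002,0,0,0],[0.032,-0.004,0,0,0]]] -> 0.054 0.482 ang -279.0
```

Radial about 3.4 N; I hold the radius.

```bash
python3 -m jog '[[[0.029,0.011,0,0,0],[0.029,0.008,0,0,0],[0.03,0.006,0,0,0],[0.031,0.004,0,0,0]]]' | grep -E 'ee_pos|wrist'
for r in 23.1 23.5 23.9 24.3; do python3 arc.py -.071 .470 -264 -294 $r $r 8 -1.1 0.1; done
```

```text
ee_pos: [0.5907, -0.0778, 0.1167]
wrist_force: [-0.9, -1.2, -1.9]
[[[0.031,-0.006,0,0,0],[0.03,-0,0,0,0],[0.03,-0.002,0,0,0],[0.03,-0.004,0,0,0],[0.03,-0.005,0,0,0],[0.029,-0.008,0,0,0],[0.029,-0.01,0,0,0],[0.028,-0.011,0,0,0]]] -> 0.166 0.424 ang -294.0
[[[0.031,0.002,0,0,0],[0.03,-0,0,0,0],[0.031,-0.002,0,0,0],[0.031,-0.004,0,0,0],[0.03,-0.006,0,0,0],[0.029,-0.007,0,0,0],[0.03,-0.01,0,0,0],[0.028,-0.012,0,0,0]]] -> 0.169 0.431 ang -294.0
[[[0.03,0.01,0,0,0],[0.032,-0,0,0,0],[0.031,-0.002,0,0,0],[0.031,-0.004,0,0,0],[0.03,-0.006,0,0,0],[0.031,-0.008,0,0,0],[0.029,-0.01,0,0,0],[0.029,-0.011,0,0,0]]] -> 0.172 0.439 ang -294.0
[[[0.03,0.018,0,0,0],[0.032,-0,0,0,0],[0.031,-0.002,0,0,0],[0.032,-0.004,0,0,0],[0.031,-0.006,0,0,0],[0.031,-0.008,0,0,0],[0.03,-0.01,0,0,0],[0.03,-0.012,0,0,0]]] -> 0.176 0.446 ang -294.0
```

```bash
python3 -m jog '[[[0.03,0.014,0,0,0],[0.032,0,0,0,0],[0.031,-0.002,0,0,0],[0.031,-0.004,0,0,0]]]' | grep -E 'ee_pos|wrist'
for r in 23.3 23.7 24.1 24.5; do python3 arc.py .053 .478 -279 -309 $r $r 8 -1.1 0.1; done
```

```text
ee_pos: [0.5968, -0.0776, 0.1167]
wrist_force: [-3.2, -2.5, -1.5]
[[[0.028,-0.021,0,0,0],[0.029,-0.008,0,0,0],[0.029,-0.01,0,0,0],[0.029,-0.011,0,0,0],[0.027,-0.014,0,0,0],[0.026,-0.015,0,0,0],[0.026,-0.016,0,0,0],[0.024,-0.019,0,0,0]]] -> 0.271 0.364 ang -309.0
[[[0.03,-0.014,0,0,0],[0.03,-0.008,0,0,0],[0.029,-0.009,0,0,0],[0.029,-0.012,0,0,0],[0.028,-0.014,0,0,0],[0.027,-0.015,0,0,0],[0.026,-0.017,0,0,0],[0.024,-0.019,0,0,0]]] -> 0.276 0.370 ang -309.0
[[[0.031,-0.006,0,0,0],[0.031,-0.008,0,0,0],[0.03,-0.01,0,0,0],[0.029,-0.012,0,0,0],[0.028,-0.013,0,0,0],[0.028,-0.016,0,0,0],[0.026,-0.017,0,0,0],[0.025,-0.019,0,0,0]]] -> 0.281 0.377 ang -309.0
[[[0.033,0.002,0,0,0],[0.031,-0.008,0,0,0],[0.031,-0.01,0,0,0],[0.029,-0.012,0,0,0],[0.029,-0.014,0,0,0],[0.028,-0.016,0,0,0],[0.027,-0.018,0,0,0],[0.025,-0.019,0,0,0]]] -> 0.286 0.383 ang -309.0
```

```bash
python3 -m jog '[[[0.031,-0.006,0,0,0],[0.031,-0.008,0,0,0],[0.03,-0.01,0,0,0],[0.029,-0.012,0,0,0]]]' | grep -E 'ee_pos|wrist'
for r in 23.3 23.7 24.1 24.5; do python3 arc.py .174 .442 -294 -324 $r $r 8 -1.1 0.1; done
```

```text
ee_pos: [0.6029, -0.0794, 0.1167]
wrist_force: [-3.3, -2.6, -1.1]
[[[0.021,-0.028,0,0,0],[0.026,-0.015,0,0,0],[0.026,-0.016,0,0,0],[0.024,-0.019,0,0,0],[0.023,-0.02,0,0,0],[0.022,-0.021,0,0,0],[0.02,-0.023,0,0,0],[0.019,-0.024,0,0,0]]] -> 0.355 0.276 ang -324.0
[[[0.025,-0.021,0,0,0],[0.027,-0.015,0,0,0],[0.026,-0.017,0,0,0],[0.024,-0.019,0,0,0],[0.024,-0.02,0,0,0],[0.022,-0.022,0,0,0],[0.02,-0.023,0,0,0],[0.019,-0.024,0,0,0]]] -> 0.361 0.281 ang -324.0
[[[0.028,-0.013,0,0,0],[0.028,-0.016,0,0,0],[0.026,-0.017,0,0,0],[0.025,-0.019,0,0,0],[0.024,-0.021,0,0,0],[0.023,-0.022,0,0,0],[0.021,-0.024,0,0,0],[0.019,-0.025,0,0,0]]] -> 0.368 0.285 ang -324.0
[[[0.032,-0.006,0,0,0],[0.028,-0.016,0,0,0],[0.027,-0.018,0,0,0],[0.025,-0.019,0,0,0],[0.025,-0.021,0,0,0],[0.022,-0.023,0,0,0],[0.022,-0.024,0,0,0],[0.019,-0.025,0,0,0]]] -> 0.374 0.290 ang -324.0
```

```bash
python3 -m jog '[[[0.027,-0.016,0,0,0],[0.027,-0.015,0,0,0],[0.026,-0.017,0,0,0],[0.024,-0.019,0,0,0]]]' | grep -E 'ee_pos|wrist'
for r in 23.1 23.5 23.9 24.3; do python3 arc.py .278 .375 -309 -339 $r $r 8 -1.1 0.1; done
```

```text
ee_pos: [0.6082, -0.0826, 0.1167]
wrist_force: [-3.8, -2.5, -0.9]
[[[0.014,-0.034,0,0,0],[0.021,-0.021,0,0,0],[0.02,-0.023,0,0,0],[0.019,-0.023,0,0,0],[0.017,-0.025,0,0,0],[0.015,-0.027,0,0,0],[0.014,-0.027,0,0,0],[0.011,-0.027,0,0,0]]] -> 0.409 0.168 ang -339.0
[[[0.019,-0.028,0,0,0],[0.022,-0.021,0,0,0],[0.02,-0.023,0,0,0],[0.019,-0.025,0,0,0],[0.017,-0.025,0,0,0],[0.016,-0.027,0,0,0],[0.014,-0.027,0,0,0],[0.012,-0.029,0,0,0]]] -> 0.417 0.170 ang -339.0
[[[0.024,-0.022,0,0,0],[0.023,-0.022,0,0,0],[0.021,-0.023,0,0,0],[0.019,-0.025,0,0,0],[0.017,-0.026,0,0,0],[0.016,-0.027,0,0,0],[0.014,-0.028,0,0,0],[0.012,-0.029,0,0,0]]] -> 0.424 0.173 ang -339.0
[[[0.03,-0.016,0,0,0],[0.023,-0.022,0,0,0],[0.021,-0.024,0,0,0],[0.019,-0.025,0,0,0],[0.018,-0.027,0,0,0],[0.016,-0.027,0,0,0],[0.014,-0.029,0,0,0],[0.013,-0.029,0,0,0]]] -> 0.432 0.176 ang -339.0
```

```bash
python3 -m jog '[[[0.019,-0.028,0,0,0],[0.022,-0.021,0,0,0],[0.02,-0.023,0,0,0],[0.019,-0.025,0,0,0]]]' | grep -E 'ee_pos|wrist'
for r in 22.7 23.1 23.5 23.9; do python3 arc.py .358 .278 -324 -354 $r $r 8 -1.1 0.1; done
```

```text
ee_pos: [0.6125, -0.0876, 0.1168]
wrist_force: [-1.2, 0.4, -1.8]
[[[0.004,-0.034,0,0,0],[0.015,-0.025,0,0,0],[0.013,-0.027,0,0,0],[0.012,-0.027,0,0,0],[0.01,-0.028,0,0,0],[0.007,-0.029,0,0,0],[0.006,-0.029,0,0,0],[0.005,-0.03,0,0,0]]] -> 0.430 0.049 ang -354.0
[[[0.011,-0.029,0,0,0],[0.015,-0.027,0,0,0],[0.014,-0.027,0,0,0],[0.011,-0.027,0,0,0],[0.01,-0.029,0,0,0],[0.008,-0.029,0,0,0],[0.006,-0.03,0,0,0],[0.004,-0.03,0,0,0]]] -> 0.437 0.050 ang -354.0
[[[0.017,-0.025,0,0,0],[0.016,-0.027,0,0,0],[0.014,-0.027,0,0,0],[0.012,-0.029,0,0,0],[0.01,-0.029,0,0,0],[0.008,-0.029,0,0,0],[0.006,-0.03,0,0,0],[0.004,-0.031,0,0,0]]] -> 0.445 0.051 ang -354.0
[[[0.024,-0.021,0,0,0],[0.016,-0.027,0,0,0],[0.014,-0.028,0,0,0],[0.012,-0.029,0,0,0],[0.01,-0.029,0,0,0],[0.009,-0.03,0,0,0],[0.006,-0.031,0,0,0],[0.004,-0.031,0,0,0]]] -> 0.453 0.052 ang -354.0
```

```bash
python3 -m jog '[[[0.028,-0.018,0,0,0],[0.016,-0.027,0,0,0],[0.014,-0.028,0,0,0],[0.012,-0.029,0,0,0]]]' | grep -E 'ee_pos|wrist'
for r in 23.2 23.6 24.0 24.4; do python3 arc.py .428 .176 -339 -369 $r $r 8 -1.1 0.1; done
```

```text
ee_pos: [0.6155, -0.0927, 0.1167]
wrist_force: [-2.9, 1.2, -2.7]
[[[-0.007,-0.036,0,0,0],[0.008,-0.03,0,0,0],[0.006,-0.029,0,0,0],[0.004,-0.03,0,0,0],[0.003,-0.031,0,0,0],[-0,-0.03,0,0,0],[-0.002,-0.03,0,0,0],[-0.004,-0.031,0,0,0]]] -> 0.436 -0.071 ang -369.0
[[[0.001,-0.034,0,0,0],[0.008,-0.03,0,0,0],[0.006,-0.03,0,0,0],[0.004,-0.031,0,0,0],[0.003,-0.03,0,0,0],[-0,-0.031,0,0,0],[-0.002,-0.031,0,0,0],[-0.004,-0.031,0,0,0]]] -> 0.444 -0.072 ang -369.0
[[[0.008,-0.032,0,0,0],[0.009,-0.03,0,0,0],[0.006,-0.031,0,0,0],[0.004,-0.031,0,0,0],[0.003,-0.031,0,0,0],[-0,-0.032,0,0,0],[-0.002,-0.031,0,0,0],[-0.004,-0.031,0,0,0]]] -> 0.452 -0.073 ang -369.0
[[[0.016,-0.029,0,0,0],[0.009,-0.031,0,0,0],[0.006,-0.031,0,0,0],[0.004,-0.032,0,0,0],[0.003,-0.032,0,0,0],[-0,-0.032,0,0,0],[-0.002,-0.032,0,0,0],[-0.004,-0.031,0,0,0]]] -> 0.460 -0.074 ang -369.0
```

```bash
python3 -m jog '[[[0.014,-0.03,0,0,0],[0.009,-0.031,0,0,0],[0.006,-0.031,0,0,0],[0.004,-0.032,0,0,0]]]' | grep -E 'ee_pos|wrist'
for r in 23.5 24.0 24.4; do python3 arc.py .461 .052 -354 -384 $r $r 8 -1.1 0.1; done
```

```text
ee_pos: [0.617, -0.0987, 0.1167]
wrist_force: [-4.6, 2.5, -1.3]
[[[-0.013,-0.032,0,0,0],[-0,-0.03,0,0,0],[-0.002,-0.031,0,0,0],[-0.004,-0.031,0,0,0],[-0.006,-0.03,0,0,0],[-0.007,-0.029,0,0,0],[-0.01,-0.03,0,0,0],[-0.012,-0.028,0,0,0]]] -> 0.407 -0.189 ang -384.0
[[[-0.003,-0.031,0,0,0],[-0,-0.032,0,0,0],[-0.002,-0.031,0,0,0],[-0.004,-0.031,0,0,0],[-0.006,-0.031,0,0,0],[-0.008,-0.03,0,0,0],[-0.01,-0.03,0,0,0],[-0.011,-0.029,0,0,0]]] -> 0.417 -0.193 ang -384.0
[[[0.005,-0.031,0,0,0],[-0,-0.032,0,0,0],[-0.002,-0.032,0,0,0],[-0.004,-0.031,0,0,0],[-0.006,-0.032,0,0,0],[-0.008,-0.031,0,0,0],[-0.01,-0.03,0,0,0],[-0.012,-0.029,0,0,0]]] -> 0.424 -0.196 ang -384.0
```

```bash
python3 -m jog '[[[-0.006,-0.031,0,0,0],[0,-0.032,0,0,0],[-0.002,-0.031,0,0,0],[-0.004,-0.031,0,0,0]]]' | grep -E 'ee_pos|wrist'
python3 arc.py .449 -.073 -369 -384 23.8 23.8 4 -1.1 0.1
python3 - <<'E'
from h import *
im=camera("scene");k=cam("scene");u=proj(k,[.594,-.101,.076]).astype(int); a=im[u[1]-50:u[1]+30,u[0]-50:u[0]+50]
cv2.imwrite("pics/s7.png",cv2.resize(a[30:70,20:80],(600,400),interpolation=2))
E
```

```text
ee_pos: [0.6167, -0.1051, 0.1168]
wrist_force: [-3.0, 3.6, -1.6]
[[[-0.007,-0.03,0,0,0],[-0.008,-0.03,0,0,0],[-0.009,-0.03,0,0,0],[-0.012,-0.029,0,0,0]]] -> 0.413 -0.192 ang -384.0
```

View pics/s7.png

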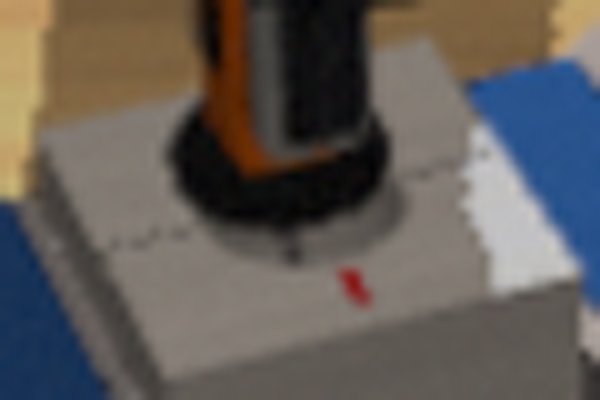

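The blade is still hooked past the mark at (292,248), and the loop has been overrun enough for the trailing tip. Two more rows, then I unhook inwards, lift, and turn back.

```bash
python3 -m jog '[[[-0.007,-0.03,0,0,0],[-0.008,-0.03,0,0,0],[0,0,0,0,0]]]' | grep -E 'ee_pos|wrist'
python3 -m jog '[[[-0.056,0.015,0,0,0],[-0.1,0.03,0,0,0],[-0.1,0.03,0,0,0],[-0.1,0.03,0,0,0],[-0.07,0.02,0,0,0],[-0.03,0.01,0,0,0],[0,0,0,0,0]]]' | grep -E 'ee_pos|wrist'
python3 -m jog '[[[0,0,0.1,-0.75,0],[0,0,0.2,-0.75,0],[0,0,0.3,-0.75,0],[0,0,0.35,-0.75,0],[0,0,0.35,-0.75,0],[0,0,0.3,-0.75,0],[0,0,0.2,-0.75,0],[0,0,0.05,-0.75,0]]]' 
python3 - <<'E'
from h import *
o=sensors.get_obs(); p=o["ee_pos"]; im=camera("scene");k=cam("scene");u=proj(k,p-[0,0,.05]).astype(int)
w=camera("wrist")
cv2.imwrite("pics/s8.png",np.hstack([cv2.resize(im[u[1]-60:u[1]+20,u[0]-40:u[0]+40],(400,400),interpolation=2),cv2.resize(w[180:330,240:390],(400,400))]))
E
```

```text
ee_pos: [0.6159, -0.1084, 0.1168]
wrist_force: [-3.1, 1.3, -1.6]
ee_pos: [0.593, -0.1013, 0.117]
wrist_force: [-0.1, 0.5, -3.0]
time: 23.2
ee_pos: [0.5937, -0.1015, 0.2108]
tcp_rot: [179.9, 0.0, 80.2]
wrist_force: [-0.4, -1.3, -3.7]
opening: 0.0234
grasp_force: 79.2
```

View pics/s8.png

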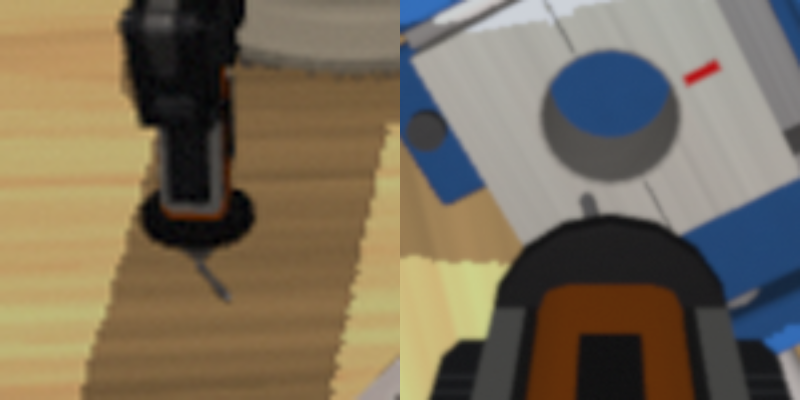

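The scene view shows the blade straight and the tool upright. The wrist view shows the tip at about (310,255) pointing to +y, so it trailed as intended. Now back to the rack.

```bash
python3 - <<'E'
from h import *
k=cam("wrist"); print(ray(k,(310.5,255),.159)-sensors.get_obs()["ee_pos"])
E
python3 -m jog '[[[-0.05,0.3,0,0,0],[-0.15,0.8,0,0,0],[-0.2,0.9,0,0,0],[-0.2,0.95,0,0,0],[-0.2,0.95,0,0,0],[-0.2,0.95,0,0,0],[-0.2,0.95,0,0,0],[-0.2,0.95,0,0,0]]]' | grep -E 'ee_pos'
python3 -m jog '[[[-0.15,0.9,0,0,0],[-0.1,0.7,0,0,0],[-0.018,0.408,0,0,0],[0,0.1,0,0,0],[0,0,0,0,0],[0,0,0,0,0],[0,0,0,0,0],[0,0,0,0,0]]]'
python3 - <<'E'
from h import *
k=cam("wrist"); im=camera("wrist"); cv2.imwrite("pics/w9.png",im)
print(proj(k,[.5092,.342,.075]))
E
```

```text
[-0.00252104  0.00817202 -0.05089734]
ee_pos: [0.5218, 0.2385, 0.209]
time: 24.9
ee_pos: [0.51, 0.3406, 0.2095]
tcp_rot: [180.0, -0.0, 80.3]
wrist_force: [0.1, -0.1, -2.4]
opening: 0.0231
grasp_force: 79.2
[316.35335473 222.7072506 ]
```

```bash
python3 -m jog '[[[0,0,-0.2,0,0],[0,0,-0.3,0,0],[0,0,-0.3,0,0],[0,0,-0.3,0,0],[0,0,-0.3,0,0],[0,0,-0.3,0,0],[0,0,-0.2,0,0],[0,0,-0.1,0,0]]]' | grep -E 'ee_pos|wrist'
python3 -m jog '[[[0,0,-0.1,0,0],[0,0,-0.1,0,0],[0,0,-0.06,0,0],[0,0,-0.04,0,0],[0,0,-0.04,0,0],[0,0,0,0,0],[0,0,0,0,0]]]' | grep -E 'ee_pos|wrist'
```

```text
ee_pos: [0.5093, 0.3412, 0.1079]
wrist_force: [-0.1, 0.0, -2.6]
ee_pos: [0.5098, 0.3415, 0.0925]
wrist_force: [0.3, -0.8, -4.0]
```

```bash
for i in 1; do python3 -m jog '[[[0,0,-0.03,0,0],[0,0,0,0,0]]]' | grep -E 'ee_pos|wrist'
python3 -m jog '[[[0,0,-0.02,0,0],[0,0,0,0,0]]]' | grep -E 'ee_pos|wrist'
python3 -m jog '[[[0,0,-0.01,0,0],[0,0,0,0,0],[0,0,0,0,0]]]' | grep -E 'ee_pos|wrist'; done
```

```text
ee_pos: [0.5097, 0.3415, 0.0907]
wrist_force: [0.5, 0.2, -3.1]
ee_pos: [0.5098, 0.3415, 0.09]
wrist_force: [-0.3, -0.5, -1.1]
ee_pos: [0.5098, 0.3416, 0.09]
wrist_force: [-2.4, -1.3, 6.7]
```

```bash
python3 -m jog '[[[0,0,0,0,0.4],[0,0,0,0,0.6],[0,0,0,0,1],[0,0,0,0,1],[0,0,0,0,1],[0,0,0,0,1],[0,0,0,0,1],[0,0,0,0,1]]]'
python3 -m jog '[[[0,0,0.1,0,1],[0,0,0.3,0,1],[0,0,0.5,0,1],[0,0,0.6,0,1],[0,0,0.6,0,1],[0,0,0.5,0,1],[0,0,0.24,0,1],[0,0,0,0,1]]]'
python3 - <<'E'
from h import *
k=cam("wrist"); im=camera("wrist"); cv2.imwrite("pics/w10.png",im)
hsv=cv2.cvtColor(im,cv2.COLOR_BGR2HSV)
# black blobs near the tool: handle's top face and guard
u=proj(k,[.5095,.342,.143]); g=proj(k,[.5095,.342,.081]); print(u,g)
# top: handle orange ring and dark areas
m=((hsv[...,2]<50)).astype(np.uint8)*255; roi=np.zeros_like(m); roi[180:290,280:370]=m[180:290,280:370]
n,l,s,c=cv2.connectedComponentsWithStats(roi)
for i in range(1,n):
    if s[i,4]>150: print(s[i],c[i],ray(k,c[i],.143))
E
```

```text
time: 27.95
ee_pos: [0.5097, 0.3415, 0.0893]
tcp_rot: [180.0, -0.0, 80.4]
wrist_force: [-0.6, 0.1, 0.6]
opening: 0.0851
grasp_force: 0.0
time: 28.75
ee_pos: [0.5103, 0.3418, 0.2336]
tcp_rot: [179.9, -0.1, 80.3]
wrist_force: [0.5, 0.0, -0.2]
opening: 0.0854
grasp_force: 0.0
[316.14141498 243.84199996] [316.32919222 218.18398589]
[293 194  50  40 754] [317.5        209.20954907] [0.51434527 0.36515099 0.143     ]
[304 230  28  27 743] [317.44952894 243.04979812] [0.5104477  0.34240404 0.143     ]
```

```bash
python3 -c "
from workcell import ticket; print(ticket.job_done())"
```

```text
the job is handed in; nothing more can be done
None
```

I drew the blade clockwise once round the hole's edge, with sampled pulls of about 1–6 N, put the tool back upright in its own hole, released it and handed the job in at about 29 s. No pass or fail came back; the pull dipped to about 1 N in places, and I viewed 12 pictures, over the limit of 10.

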